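Weighing out a lot of worn router cutters

TASK

Weigh out a lot of worn cutters for the carbide recycler: draw the big worn two-winged cutter out of the wooden tool block, lay it down on the rubber mat and let go, then take it again across its blade and set it gently, lying flat, in the pan of the dial scale. Then put small worn cutters from the board into the pan, gently and one at a time, only until the scale's pointer has reached the marker hand, and leave it so. Leave the marker as it is set, keep the small cutters you do not need on the board, and do not disturb anything else.

Things in the scene. Friction and masses are not known exactly. Their poses are not given: they have to be found in the camera images.
- big: Big worn steel cutter, 130 mm, 0.4 to 0.6 kg: round shank 20 mm thick, 60 mm long, then a flat two-winged blade 70 long, 40 wide, 20 thick. Origin: centre of the shank's end; z along it to the blade's tip, y across the blade's width, x through its thickness. Starts upright, shank down, in a hole of the block, blade 70 to 140 mm above the bench. Tipped about its y and let go, it falls flat and does not roll.
- big_mid (a point): The point on the big cutter's centre line 80 mm from the shank's end (about its centre of mass, inside the blade); 10 mm above what it lies on when it lies flat.
- block: Wooden tool block, fixed, 75 x 290 mm, 55 high; origin: centre of its underside, long side along y. Holes 23 mm wide, 45 deep at y = -100, 0, +100 mm. Two hold good cutters that stay: a slim spiral one and one with a 52 mm disc on top; the big worn cutter, with its flat blade, stands in the third.
- mat: Black rubber mat lying fixed on the bench, 150 mm (its x) by 220 mm (its y), 3 mm thick; origin at the centre of its underside. Nothing lies on it at the start.
- board: Plain wooden board, fixed on the bench, 210 x 210 mm, 6 mm thick; origin at the centre of its underside. The three small worn cutters and a round collet nut lie on it.
- small1: Small worn cutter, one of three alike, 75 mm long, about 0.2 kg, lying flat: shank 12 mm thick, 30 long, then a flat two-winged blade 45 long, 24 wide, 12 thick. Origin: middle of its length, on its underside; x along it to the blade's tip (blade from x = -7.5 to +37.5 mm, centre of mass about x = +10 mm), y across its width, z up.
- small2: Small worn cutter, one of three alike, 75 mm long, about 0.2 kg, lying flat: shank 12 mm thick, 30 long, then a flat two-winged blade 45 long, 24 wide, 12 thick. Origin: middle of its length, on its underside; x along it to the blade's tip (blade from x = -7.5 to +37.5 mm, centre of mass about x = +10 mm), y across its width, z up.
- small3: Small worn cutter, one of three alike, 75 mm long, about 0.2 kg, lying flat: shank 12 mm thick, 30 long, then a flat two-winged blade 45 long, 24 wide, 12 thick. Origin: middle of its length, on its underside; x along it to the blade's tip (blade from x = -7.5 to +37.5 mm, centre of mass about x = +10 mm), y across its width, z up.
- pan: The scale's steel weighing pan, 180 mm (its x) by 250 mm (its y) inside, with a 10 mm high, 3 mm thick rim; origin at the centre of the floor's upper face, 86 mm above the bench when empty, z up, x towards the dial. It sinks on a spring, about 15 mm per kg.
- pointer (a joint): The black pointer's angle in rad: 0 at the zero mark (empty pan), growing clockwise for the reader by 4.67 per kg in the pan (0.93 per small cutter); settles in about 0.6 s. The dial slopes on the scale's side towards the pan's +x; zero is the point nearest the pan; a tick every 25 g, longer ones every 100 and 200 g.
- marker (a joint): The target hand on the same dial, thin with a square tab near the rim, set to the lot's weight: angle in rad, same zero and direction as the pointer, 3.0 to 3.6; it stays as set. The pointer has reached it when its angle is equal or greater. The big cutter alone never reaches it; one or two small ones more do.
- pointer_tip (a point): Tip of the pointer, 50 mm from the dial's centre.
- marker_tip (a point): The marker hand's tab, 50 mm from the dial's centre; the point's x axis runs from the tab to the dial's centre, y is the way the pointer moves as weight is added.
- spiral: Good slim spiral cutter standing in the block; origin at its shank's end. Leave it.
- disc: Good disc cutter standing in the block; origin at its shank's end. Leave it.
- nut: Round collet nut, 42 mm diameter, 26 mm high, on the board; origin at the centre of its underside. Leave it.
- spanner: Steel spanner 190 mm long lying between the tool block and the back rack. Leave it.
- pod1: Black suction pod, 130 x 70 x 47 mm, beyond the wooden board. Leave it.
- pod2: Black suction pod, 130 x 70 x 47 mm, beyond the tool block. Leave it.
- brush: Hand brush right of the scale. Leave it.
- oil: Bottle, 56 mm diameter, 150 mm high, right of the scale. Leave it.
Mind the look-alikes: they are no part of the job. What is shaped like the small1 but red is not meant.

How it is judged:
By the outcome, as a careful person would: the job done as asked, in the order asked, and still so for the second after the job is handed in, with the robot touching nothing.
It also fails if it takes over 72 s, if anything falls off the work surface, if the arm or the gripper's body presses on something with over 40 N, if the wrist force passes 120 N, or if a joint passes its speed limit or range.

ROBOT

A 7-joint arm with a two-finger parallel gripper is mounted at the origin on the work surface. World frame = base frame: x ahead of the robot, y to its left, z up, the work surface at z = 0. Lengths are in m, angles in rad, forces in N, time in s.
With the tool pointing down it reaches from about 0.425 to 0.875 m from the base axis. Payload 8.4 kg.
Tool frame: the origin (TCP) lies midway between the tips of the shut fingers; the grasp point (between the pads) lies behind it (arm.hold_point_z is the z of the grasp point in the tool frame, in m); z points along the fingers, y is the line along which they close (so a half turn about z gives the same grasp; the last joint's range is limited). The gripper opens to 85 mm and grips with 20 to 120 N. Pads are 22 mm wide; open, the fingers measure 114 mm over their backs; the gripper's body (76 mm by 85 mm) begins 54 mm behind the grasp point. The pads swing forward as they close: fully open they stand 13 mm farther back than shut.
Start: joints at [1.213, 0.333, 0.04, 1.465, -0.013, 1.343, -0.059], TCP at [0.166, -0.628, 0.231] pointing down, gripper open.
Joint ranges: [-2.58, 2.58], [-0.38, 2.09], [-1.3, 1.39], [0.25, 2.4], [-1.5, 4.64], [0.08, 2.09], [-2.65, 2.65]. Speed limits (rad/s): [2.22, 2.22, 2.79, 2.79, 3.14, 3.14, 3.14].

INTERFACE

Orientations are given as a unit quaternion [w, x, y, z].
In Python, from workcell import monitor, eyes, ticket, arm gives the robot as it stands.
- The arm moves only by the tool step_arm, never from a script. Its argument "increments" is a list of rows, each a list of 7 numbers: the shift along the tool's x, y, z in mm, then the turn, a rotation vector about the tool's x, y, z in degrees, then the closure in counts, from 0 (fully open) to 255 (shut). In form: [[dx, dy, dz, wx, wy, wz, claw], ...]. A call has 1 to 5 rows; each row is the pose to reach, as a shift and turn from the pose commanded when the call began, along the tool's axes at that moment; what a row does not reach only later rows make up. A row lasts 1/12 s, in which the tool goes at most 41.7 mm and 7.16 degrees, less where a joint would pass 70% of its speed; a pose out of reach is approached as far as the arm can. A call with a gripper value outside its range is refused whole. The fingers move at their own pace and stop on an object; "force" is the grip in N (left out, the last holds). Time passes only in rows, so rows that repeat a pose let the fingers close. It gives the time, the measured TCP pose, the force, the opening and the grip force at its end, in the units of the state.
- monitor.get_obs(): the state, without advancing time (a new reading comes with each control period).
- eyes.snapshot(name): name is "scene" or "top" or "wrist"; returns the picture (400x640x3 uint8, blue, green, red); there is no depth.
- eyes.camera_params(name): a dict with "fov_y" (degrees; the focal length in pixels is half the picture's height over the tangent of half this angle, whatever the lens; pixels are square), "cx", "cy" (the principal point, pixels), "R" (3x3) and "t" (3): a world point X has camera coordinates R X + t. Camera axes: x right, y down, z forward; pixel columns grow to the right and rows downward; lengths in m; the calibration is good to about 2 mm. A picture is of the moment at which its call begins: read the wrist's pose just before it. camera_params takes no time and is no camera call; for the wrist camera it gives the pose at the moment of the call.
- ticket.hand_in(): hands the job in; it is judged then, once.
The state is a dict: "clock": time; "joints": joint angles; "qvel": joint speeds; "joint_efforts": joint torques, N m; "eef_pos": TCP position; "ee_rot": TCP orientation; "contact_force": force on the tool from outside, world axes, zero at the start; "ft_torque": the same for the moment, N m; "finger_gap": opening from 0.0 (shut) to 1.0 (fully open); "grasp_force": force on a finger pad.
Only numpy, scipy, OpenCV 4.12 (cv2) and the standard library are available. Lean on these libraries where they do the work, as an engineer would, in place of code of your own. Each camera call takes 0.05 s, during which the arm holds its last target. There are 200 camera calls.

## Working session

There is one attempt and no reset: what is moved stays moved. The work goes in short steps, Python scripts to look and compute and a tool call to move; the robot and the scene stay as the last step left them, time stands still between calls to the robot, and variables do not carry over. Pictures are saved under pics/ and viewed, at most 10 in all, crops included, and the job is handed in when it is done.

Besides the shell and the picture viewer there is one more tool, called after "Call:" as a command line: name --pt "numbers of a row" for each row, then --argument value for the rest. step_arm: Moves the arm, as the interface text tells. Its arguments: {"type":"object","properties":{"increments":{"type":"array","items":{"type":"array","items":{"type":"number"}}},"force":{"type":"number"}},"required":["increments"]}

```bash
ls; mkdir -p pics; python3 - <<'E'
from workcell import monitor, eyes, ticket, arm
import cv2, numpy as np
o=monitor.get_obs(); print(o['clock'],o['eef_pos'],o['ee_rot'],arm.hold_point_z)
for n in ['scene','top']:
    im=eyes.snapshot(n); cv2.imwrite(f'pics/{n}0.png',im)
    p=eyes.camera_params(n); print(n,{k:np.round(v,4).tolist() for k,v in p.items()})
E
```

```text
pics
0.0 [ 0.16620419 -0.62791337  0.23041802] [-8.10908145e-04  9.91641733e-01  1.29019319e-01 -1.74020921e-04] -0.0187
scene {'fov_y': 56.8993, 'cx': 323.3836, 'cy': 199.6656, 'R': [[0.7906, 0.6123, -0.0097], [0.3545, -0.4706, -0.808], [-0.4993, 0.6353, -0.5891]], 't': [-0.4059, -0.167, 1.503]}
top {'fov_y': 55.999, 'cx': 321.1226, 'cy': 203.0495, 'R': [[0.0262, -0.9996, 0.0118], [-0.9947, -0.0272, -0.0991], [0.0994, -0.0091, -0.995]], 't': [-0.0581, 0.5641, 1.1476]}
```

View pictures.

View pics/top0.png

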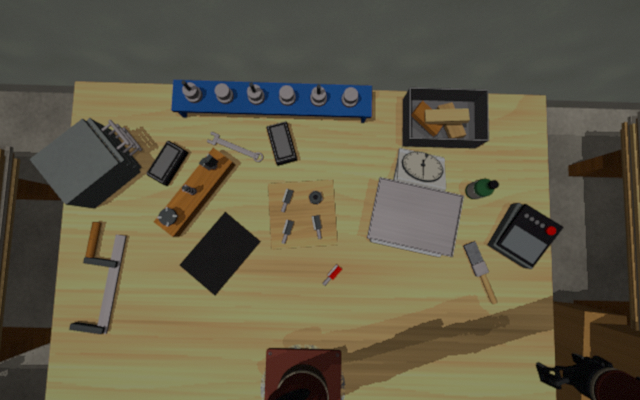

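View pics/scene0.png

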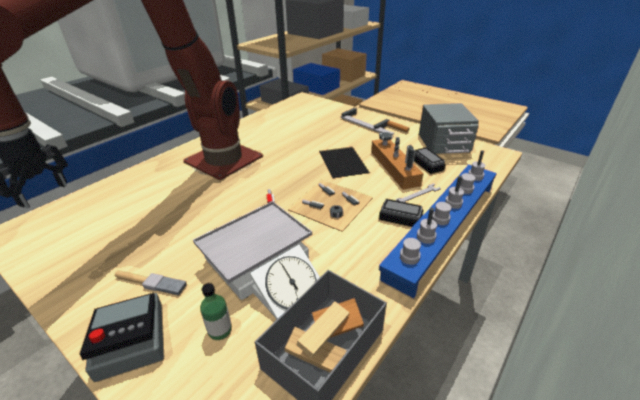

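The top view shows the block with things at (210,160), (190,187), (167,215: disc). The mat is at (220,253), the board at (303,215) with small cutters at (287,200), (288,230), (318,226) and the nut at (315,197). The red look-alike is at (333,273), the pan at (415,217) and the dial at (422,166). Next is a close crop to choose between them.

```bash
cat > h.py <<'E'
from workcell import monitor, eyes, ticket, arm
import cv2, numpy as np
from scipy.spatial.transform import Rotation as Rn
def ray(n,uv,p=None):
    p=p or eyes.camera_params(n); R=np.array(p['R']);t=np.array(p['t'])
    f=200/np.tan(np.radians(p['fov_y'])/2)
    d=R.T@np.array([(uv[0]-p['cx'])/f,(uv[1]-p['cy'])/f,1]); return -R.T@t,d
def plane(n,uv,z,p=None):
    c,d=ray(n,uv,p); return c+d*(z-c[2])/d[2]
def proj(n,X,p=None):
    p=p or eyes.camera_params(n); R=np.array(p['R']);f=200/np.tan(np.radians(p['fov_y'])/2)
    c=R@np.array(X)+p['t']; return np.array([p['cx']+f*c[0]/c[2],p['cy']+f*c[1]/c[2]])
def tool(X=None):
    o=monitor.get_obs(); w,x,y,z=o['ee_rot']; return np.array(o['eef_pos']),Rn.from_quat([x,y,z,w])
E
python3 - <<'E'
from h import *
t=cv2.imread('pics/top0.png');s=cv2.imread('pics/scene0.png')
a=cv2.resize(t[140:245,145:245],(400,420),interpolation=3)
b=cv2.resize(s[125:195,360:430],(400,400),interpolation=3)
b=cv2.copyMakeBorder(b,0,20,0,0,0)
cv2.imwrite('pics/crop1.png',np.hstack([a,b]))
for n,uv,z in [('block c',(194,192),.055),('210',(210,160),.14),('190',(190,187),.12),('167',(167,215),.1),('mat',(220,253),.003),('board',(303,215),.006),('pan',(415,217),.09)]:
    print(n,np.round(plane('top',uv,z),3))
E
```

```text
block c [0.586 0.346 0.055]
210 [0.669 0.278 0.14 ]
190 [0.592 0.337 0.12 ]
167 [0.511 0.405 0.1  ]
mat [0.402 0.27  0.003]
board [0.528 0.013 0.006]
pan [ 0.525 -0.321  0.09 ]
```

View pics/crop1.png

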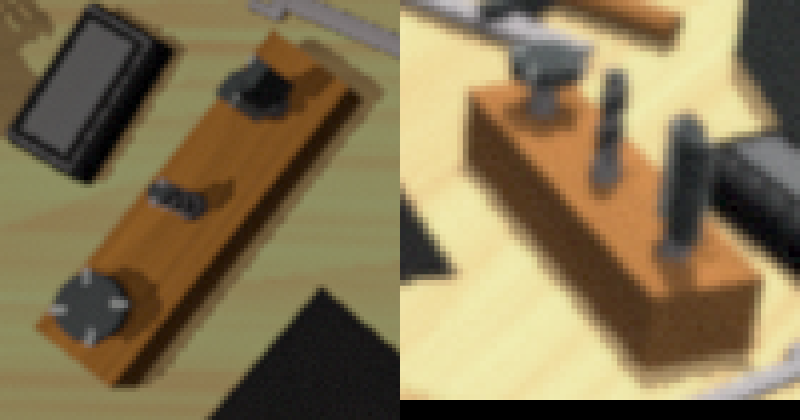

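Candidates for the big cutter: (210,160) has a thick flat blade, (190,187) is the slim spiral, and (167,215) is the disc. The far one at (210,160) is the big worn cutter. For the small cutters, three steel ones lie on the board; the red one at (333,273) is off it and excluded. I'm moving there now.

Call:
step_arm --pt "32 -24 -6 0 0 0 0" --pt "64 -48 -12 0 0 0 0" --pt "96 -72 -18 0 0 0 0" --pt "128 -96 -24 0 0 0 0" --pt "160 -120 -30 0 0 0 0"

```text
clock: 0.52
eef_pos: [0.291, -0.4696, 0.2612]
ee_rot: [-0.0, 0.992, 0.129, -0.0]
contact_force: [1.0, -0.2, 1.0]
finger_gap: 1.002
grasp_force: 0.0
```

```bash
python3 - <<'E'
from h import *
print([a for a in dir(arm) if a[0]!='_'])
o=monitor.get_obs(); print(o['joints'],o['contact_force'])
p=eyes.camera_params('wrist'); T,R=tool()
Rc=np.array(p['R']); c=-Rc.T@p['t']
print('cam in tool',R.inv().apply(c-T), 'axes in tool\n',np.round(R.inv().as_matrix()@Rc.T,3),p['fov_y'],p['cx'],p['cy'])
E
```

```text
['PlanningError', 'hold_point_z']
[ 1.00574331  0.1258489  -0.07742295  1.65720504  0.01003196  1.35952153
 -0.38540001] [ 1.02269645 -0.17258718  0.98708194]
cam in tool [ 0.07105496  0.00067558 -0.14386068] axes in tool
 [[ 0.    -0.959 -0.282]
 [ 1.     0.     0.001]
 [-0.001 -0.282  0.959]] 66.36256013267696 321.37024800911576 205.5763907202167
```

Call:
step_arm --pt "32 -24 -6 0 0 0 0" --pt "64 -48 -12 0 0 0 0" --pt "96 -72 -18 0 0 0 0" --pt "128 -96 -24 0 0 0 0" --pt "160 -120 -30 0 0 0 0"

```text
clock: 0.93
eef_pos: [0.4149, -0.3125, 0.2915]
ee_rot: [-0.0, 0.992, 0.129, -0.0]
contact_force: [1.0, -0.7, -0.7]
finger_gap: 1.001
grasp_force: 0.0
```

Call:
step_arm --pt "32 -24 -6 0 0 0 0" --pt "64 -48 -12 0 0 0 0" --pt "96 -72 -18 0 0 0 0" --pt "128 -96 -24 0 0 0 0" --pt "160 -120 -30 0 0 0 0"

```text
clock: 1.35
eef_pos: [0.5389, -0.1558, 0.3215]
ee_rot: [-0.0, 0.992, 0.129, -0.0]
contact_force: [0.1, -0.8, 0.2]
finger_gap: 0.993
grasp_force: 0.0
```

Call:
step_arm --pt "15 -36 0 0 0 0 0" --pt "30 -72 0 0 0 0 0" --pt "45 -108 0 0 0 0 0" --pt "60 -144 0 0 0 0 0" --pt "75 -180 0 0 0 0 0"

```text
clock: 1.77
eef_pos: [0.5644, 0.0375, 0.3211]
ee_rot: [0.0, 0.992, 0.129, -0.0]
contact_force: [1.1, -0.0, 0.5]
finger_gap: 0.996
grasp_force: 0.0
```

Call:
step_arm --pt "15 -36 0 0 0 -7 0" --pt "30 -72 0 0 0 -14 0" --pt "45 -108 0 0 0 -21 0" --pt "60 -144 0 0 0 -28 0" --pt "75 -180 0 0 0 -35 0"

```text
clock: 2.18
eef_pos: [0.591, 0.2305, 0.3211]
ee_rot: [0.0, 0.906, 0.424, -0.0]
contact_force: [0.8, -0.1, -0.3]
finger_gap: 0.999
grasp_force: 0.0
```

```bash
python3 - <<'E'
from h import *
T,R=tool();print(T,np.round(R.as_matrix(),3),monitor.get_obs()['joints'])
im=eyes.snapshot('wrist');cv2.imwrite('pics/w1.png',im)
np.save('w1.npy',eyes.camera_params('wrist'),allow_pickle=True)
E
```

```text
[0.59103822 0.23049359 0.32111469] [[ 0.641  0.768 -0.   ]
 [ 0.768 -0.641 -0.   ]
 [-0.    -0.    -1.   ]] [ 0.08827302  0.35392888 -0.71619678  1.32957715  0.22964151  1.54129072
 -1.29911672]
```

View pics/w1.png

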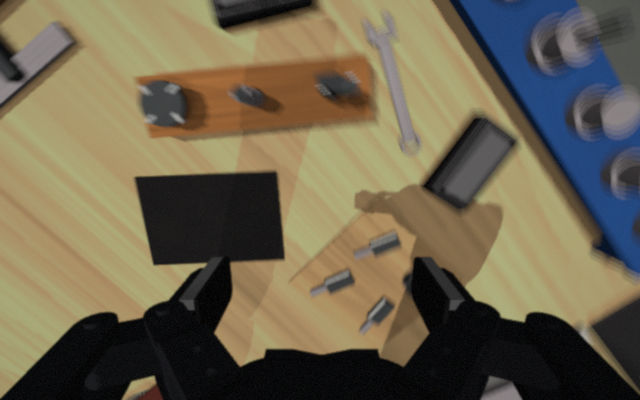

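The view is blurred. The mat is at (210,217), the disc at (163,103), the spiral at (248,95), and the flat-bladed big cutter at (338,87) with its width roughly along the block. I'll go closer and measure.

Call:
step_arm --pt "13 10 27 0 0 0 0" --pt "26 20 54 0 0 0 0" --pt "40 29 80 0 0 0 0" --pt "40 29 80 0 0 0 0" --pt "40 29 80 0 0 0 0"

```text
clock: 2.65
eef_pos: [0.6385, 0.2403, 0.2388]
ee_rot: [-0.001, 0.907, 0.421, -0.002]
contact_force: [-0.3, 0.5, 0.6]
finger_gap: 0.997
grasp_force: 0.0
```

```bash
python3 - <<'E'
from h import *
T,R=tool();print(T)
p=eyes.camera_params('wrist'); im=eyes.snapshot('wrist');cv2.imwrite('pics/w2.png',im)
uv=proj('wrist',[.669,.278,.14],p);print(uv)
hsv=cv2.cvtColor(im,cv2.COLOR_BGR2HSV)
m=((hsv[...,1]<80)&(hsv[...,2]<150)).astype(np.uint8)
u,v=uv.astype(int); w=np.zeros_like(m); w[max(0,v-80):v+80,u-90:u+90]=1
c=max(cv2.findContours(m*w,0,2)[0],key=cv2.contourArea); r=cv2.minAreaRect(c);print(r)
cv2.polylines(im,[cv2.boxPoints(r).astype(int)],1,(0,0,255))
for q in cv2.boxPoints(r): print(plane('wrist',q,.14,p))
cv2.imwrite('pics/w2c.png',cv2.resize(im[max(0,v-100):v+100,u-130:u+130],(780,600)))
E
```

```text
[0.63850923 0.24028901 0.23882827]
[319.87799047 144.76290807]
((307.5, 129.0), (26.0, 53.0), 90.0)
[0.66031713 0.31353324 0.14      ]
[0.69113512 0.28752582 0.14      ]
[0.67877648 0.27252568 0.14      ]
[0.64721858 0.29915005 0.14      ]
```

View pics/w2c.png

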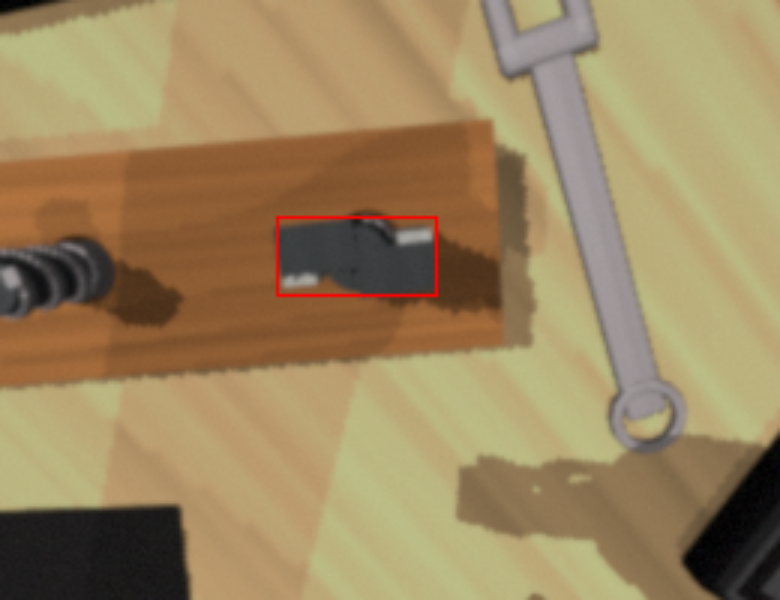

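The crop shows the big cutter's blade top centred near (307,130), about 53x26 px, which is 42x21 mm and agrees with 40x20. Its width lies along the tool's y, so I can grip across the width.

Call:
step_arm --pt "30 -6 0 0 0 0 0" --pt "60 -11 0 0 0 0 0" --pt "60 -11 35 0 0 0 0" --pt "60 -11 70 0 0 0 0" --pt "60 -11 70 0 0 0 0"

```text
clock: 3.12
eef_pos: [0.6669, 0.2927, 0.1662]
ee_rot: [0.0, 0.907, 0.422, -0.004]
contact_force: [-0.4, -1.1, -2.1]
finger_gap: 0.997
grasp_force: 0.0
```

Call:
step_arm --pt "0 0 25 0 0 0 0" --pt "0 0 50 0 0 0 0" --pt "0 0 69 0 0 0 0" --pt "0 0 69 0 0 0 0" --pt "0 0 69 0 0 0 100" --force 60

```text
clock: 3.53
eef_pos: [0.6697, 0.2934, 0.1045]
ee_rot: [0.0, 0.907, 0.421, 0.0]
contact_force: [0.8, 0.3, 0.3]
finger_gap: 0.885
grasp_force: 0.0
```

Call:
step_arm --pt "0 0 0 0 0 0 255" --pt "0 0 0 0 0 0 255" --pt "0 0 0 0 0 0 255" --pt "0 0 0 0 0 0 255" --pt "0 0 0 0 0 0 255" --force 60

```text
clock: 3.95
eef_pos: [0.6704, 0.2944, 0.1052]
ee_rot: [0.0, 0.907, 0.421, 0.002]
contact_force: [-0.8, -0.0, 6.9]
finger_gap: 0.467
grasp_force: 60.0
```

Call:
step_arm --pt "0 0 -25 0 0 0 255" --pt "0 0 -60 0 0 0 255" --pt "0 0 -100 0 0 0 255" --pt "0 0 -140 0 0 0 255" --pt "0 0 -175 0 0 0 255"

```text
clock: 4.37
eef_pos: [0.669, 0.2936, 0.2803]
ee_rot: [-0.0, 0.907, 0.421, 0.0]
contact_force: [0.2, 0.0, -4.7]
finger_gap: 0.47
grasp_force: 62.7
```

Call:
step_arm --pt "0 0 0 0 0 -7 255" --pt "0 0 0 0 0 -14 255" --pt "0 0 0 0 0 -21 255" --pt "0 0 0 0 0 -28 255" --pt "0 0 0 0 0 -35 255"

```text
clock: 4.78
eef_pos: [0.669, 0.2935, 0.2773]
ee_rot: [-0.0, 0.736, 0.677, -0.0]
contact_force: [0.8, -0.2, -5.5]
finger_gap: 0.469
grasp_force: 62.5
```

```bash
python3 - <<'E'
from h import *
t=cv2.imread('pics/top0.png'); m=(t.max(2)<45).astype(np.uint8); w=np.zeros_like(m); w[205:300,170:270]=1
c=max(cv2.findContours(m*w,0,2)[0],key=cv2.contourArea); r=cv2.minAreaRect(c)
q=np.array([plane('top',x,.003) for x in cv2.boxPoints(r)]);C=q.mean(0)
print(q,C,np.linalg.norm(q[1]-q[0]),np.linalg.norm(q[2]-q[1]))
T,R=tool();print(T,np.round(R.as_matrix(),3),monitor.get_obs()['joints'],monitor.get_obs()['contact_force'])
print('to mat centre, tool mm',R.inv().apply(C-T)*1000)
E
```

```text
[[0.36218137 0.39370439 0.003     ]
 [0.53202878 0.26182591 0.003     ]
 [0.44162682 0.14771289 0.003     ]
 [0.27425108 0.28044384 0.003     ]] [0.40252201 0.27092176 0.003     ] 0.2150350576847575 0.14558260890121152
[0.66902578 0.29348703 0.27727717] [[ 0.084  0.996 -0.001]
 [ 0.996 -0.084 -0.001]
 [-0.001 -0.001 -1.   ]] [-0.01938123  0.59960216 -0.78049765  1.1202981   0.40830084  1.57021834
 -0.78942255] [ 0.76746599 -0.2319565  -5.50564639]
to mat centre, tool mm [ -44.68334307 -263.48287407  274.48421875]
```

Call:
step_arm --pt "-4 -40 0 0 0 0 255" --pt "-8 -80 0 0 0 0 255" --pt "-12 -120 0 0 0 0 255" --pt "-16 -160 0 0 0 0 255" --pt "-20 -200 0 0 0 0 255"

```text
clock: 5.2
eef_pos: [0.4661, 0.2915, 0.2768]
ee_rot: [0.0, 0.738, 0.674, -0.001]
contact_force: [-0.6, 0.3, -2.2]
finger_gap: 0.465
grasp_force: 61.7
```

Call:
step_arm --pt "-2 -15 0 0 -7 0 255" --pt "-4 -30 0 0 -14 0 255" --pt "-6 -45 0 0 -21 0 255" --pt "-8 -63 0 0 -28 0 255" --pt "-8 -63 0 0 -35 0 255"

```text
clock: 5.62
eef_pos: [0.4021, 0.2911, 0.2795]
ee_rot: [0.205, 0.703, 0.644, -0.222]
contact_force: [-0.3, 0.4, -4.4]
finger_gap: 0.462
grasp_force: 61.9
```

Call:
step_arm --pt "0 0 0 0 -7 0 255" --pt "0 0 0 0 -14 0 255" --pt "0 0 0 0 -21 0 255" --pt "0 0 0 0 -25 0 255" --pt "0 0 0 0 -25 0 255"

```text
clock: 6.03
eef_pos: [0.4059, 0.289, 0.2677]
ee_rot: [0.304, 0.652, 0.603, -0.343]
contact_force: [0.8, 1.2, -7.2]
finger_gap: 0.466
grasp_force: 62.1
```

```bash
cat >> h.py <<'E'
def goto(X):
    T,R=tool(); print('T',np.round(T,4),'rot',np.round(R.as_matrix(),3).tolist(),'j',np.round(monitor.get_obs()['joints'],2)); print('shift mm',np.round(R.inv().apply(np.array(X)-T)*1000,1))
E
python3 - <<'E'
from h import *
c=np.array([.4025,.271]);x0=np.array([.084,.996])
goto([*(c+.017*x0),.0625])
E
```

```text
T [0.4059 0.289  0.2677] rot [[0.036, 0.996, -0.081], [0.578, -0.087, -0.811], [-0.815, -0.017, -0.579]] j [-0.88  0.57 -0.17  1.37  0.49  2.08 -1.1 ]
shift mm [166.5   1.6 119.8]
```

Call:
step_arm --pt "25 0 19 0 0 0 255" --pt "50 0 38 0 0 0 255" --pt "75 1 57 0 0 0 255" --pt "100 1 76 0 0 0 255" --pt "126 1 96 0 0 0 255"

```text
clock: 6.45
eef_pos: [0.4039, 0.2841, 0.1082]
ee_rot: [0.304, 0.653, 0.604, -0.342]
contact_force: [1.4, 0.1, -5.8]
finger_gap: 0.466
grasp_force: 62.1
```

```bash
python3 - <<'E'
from h import *
T,R=tool();zt=R.as_matrix()[:,2];S=T+.095*zt;print('S',S,monitor.get_obs()['contact_force'])
c=np.array([.4025,.271]);h=-zt[:2]/np.linalg.norm(zt[:2])
St=np.array([*(c-.065*h),.003+.01*np.hypot(*zt[:2])+.003]); goto(T+St-S)
E
```

```text
S [0.39626419 0.20713288 0.05300944] [ 1.36923904  0.07873054 -5.80231193]
T [0.4039 0.2841 0.1082] rot [[0.037, 0.996, -0.08], [0.58, -0.087, -0.81], [-0.813, -0.016, -0.581]] j [-0.87  0.72 -0.17  1.49  0.47  1.85 -1.22]
shift mm [31.1  0.5 23.3]
```

Call:
step_arm --pt "15 0 11 0 0 0 255" --pt "31 0 23 0 0 0 255" --pt "32 0 24 0 0 0 255" --pt "32 0 24 0 0 0 255"

```text
clock: 6.78
eef_pos: [0.403, 0.2821, 0.0692]
ee_rot: [0.304, 0.652, 0.603, -0.344]
contact_force: [0.0, 0.1, -4.9]
finger_gap: 0.469
grasp_force: 62.1
```

Call:
step_arm --pt "0 0 0 0 0 0 60" --pt "0 0 0 0 0 0 0" --pt "0 0 0 0 0 0 0" --pt "0 0 0 0 0 0 0" --pt "0 0 0 0 0 0 0"

```text
clock: 7.2
eef_pos: [0.4036, 0.2822, 0.0705]
ee_rot: [0.305, 0.653, 0.603, -0.343]
contact_force: [-0.2, -1.7, 0.2]
finger_gap: 1.002
grasp_force: 0.0
```

Call:
step_arm --pt "0 0 -30 0 0 0 0" --pt "0 0 -65 0 0 0 0" --pt "0 0 -100 0 0 0 0" --pt "-30 0 -120 0 0 0 0" --pt "-60 0 -130 0 0 0 0"

```text
clock: 7.62
eef_pos: [0.4107, 0.3551, 0.1943]
ee_rot: [0.304, 0.651, 0.604, -0.343]
contact_force: [1.6, -0.6, 1.0]
finger_gap: 1.001
grasp_force: 0.0
```

Call:
step_arm --pt "0 0 0 0 7 0 0" --pt "0 0 0 0 14 0 0" --pt "0 0 0 0 21 0 0" --pt "0 0 0 0 28 0 0" --pt "0 0 0 0 35 0 0"

```text
clock: 8.03
eef_pos: [0.4118, 0.3536, 0.1952]
ee_rot: [0.108, 0.726, 0.667, -0.128]
contact_force: [-0.8, -0.5, -0.5]
finger_gap: 0.999
grasp_force: 0.0
```

```bash
python3 - <<'E'
from h import *
im=eyes.snapshot('top');cv2.imwrite('pics/t2.png',cv2.resize(im[200:310,150:320],(680,440),interpolation=3))
goto([.4025,.271,.25])
p=eyes.camera_params('wrist');print(proj('wrist',[.4025,.271,.02],p))
cv2.imwrite('pics/w3.png',eyes.snapshot('wrist'))
E
```

```text
T [0.4139 0.3509 0.1975] rot [[0.084, 0.996, -0.04], [0.944, -0.092, -0.318], [-0.32, -0.011, -0.947]] j [-0.71  0.34 -0.23  1.57  0.23  1.53 -1.08]
shift mm [-93.2  -4.5 -23.9]
[319.73112629 197.56083949]
```

View pics/w3.png

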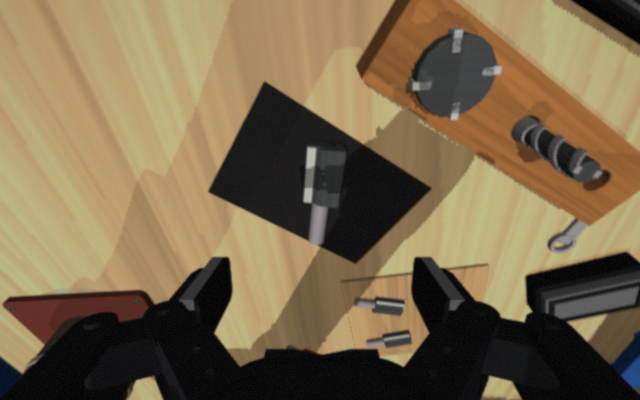

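The cutter lies flat on the mat: blade tip at (325,147), blade/shank shoulder near (321,206), shank end at (317,243). I'll compute the regrasp from these.

```bash
python3 - <<'E'
from h import *
p=eyes.camera_params('wrist')
tip=plane('wrist',(325.5,147.5),.023,p);end=plane('wrist',(317,243),.016,p)
print(tip,end,np.linalg.norm(tip-end)); a=tip[:2]-end[:2]; a/=np.linalg.norm(a)
tip2=tip[:2]; mid=tip2-.05*a
print('mid',mid,'axis',a,np.degrees(np.arctan2(a[1],a[0])))
T,R=tool(); x=np.array([*a,0]);z=np.array([0,0,-1.]);Rt=Rn.from_matrix(np.c_[x,np.cross(z,x),z])
print('turn',np.degrees((R.inv()*Rt).as_rotvec()))
goto([*mid,.15])
E
```

```text
[0.41378678 0.33068646 0.023     ] [0.39121673 0.19478    0.016     ] 0.13794554365881107
mid [0.40559545 0.28136201] axis [0.16382669 0.98648914] 80.5709187919115
turn [ 0.04651989 19.26345058  4.1793517 ]
T [0.4136 0.3501 0.1973] rot [[0.084, 0.996, -0.041], [0.94, -0.093, -0.327], [-0.33, -0.011, -0.944]] j [-0.72  0.35 -0.23  1.56  0.24  1.54 -1.08]
shift mm [-49.8  -1.1  67.5]
```

Call:
step_arm --pt "-10 0 13 0 5 1 0" --pt "-20 0 26 0 10 2 0" --pt "-32 -1 40 0 15 3 0" --pt "-53 -1 67 0 19 4 0" --pt "-53 -1 67 0 19 4 0"

```text
clock: 8.55
eef_pos: [0.3996, 0.2704, 0.1427]
ee_rot: [0.002, 0.762, 0.647, -0.012]
contact_force: [0.7, -2.1, -2.3]
finger_gap: 1.002
grasp_force: 0.0
```

Call:
step_arm --pt "0 0 35 0 0 0 0" --pt "0 0 70 0 0 0 0" --pt "0 0 105 0 0 0 0" --pt "0 0 115 0 0 0 0" --pt "0 0 115 0 0 0 0"

```text
clock: 8.97
eef_pos: [0.4005, 0.2785, 0.0308]
ee_rot: [0.002, 0.76, 0.65, -0.01]
contact_force: [-0.6, 0.4, 0.5]
finger_gap: 1.002
grasp_force: 0.0
```

```bash
python3 - <<'E'
from h import *
goto([.405,.278,.007])
E
```

```text
T [0.4005 0.2785 0.0308] rot [[0.154, 0.988, -0.012], [0.988, -0.154, -0.016], [-0.017, -0.01, -1.0]] j [-0.52  0.24 -0.2   2.04  0.07  0.89 -0.91]
shift mm [ 0.6  4.7 23.8]
```

Call:
step_arm --pt "0 4 12 0 0 0 0" --pt "0 4 23 0 0 0 0" --pt "0 4 23 0 0 0 0" --pt "0 4 23 0 0 0 80" --pt "0 4 23 0 0 0 255" --force 70

```text
clock: 9.38
eef_pos: [0.407, 0.279, 0.0112]
ee_rot: [0.002, 0.76, 0.65, -0.005]
contact_force: [0.2, 0.4, -0.5]
finger_gap: 0.749
grasp_force: 0.0
```

Call:
step_arm --pt "0 0 0 0 0 0 255" --pt "0 0 0 0 0 0 255" --pt "0 0 0 0 0 0 255" --pt "0 0 0 0 0 0 255"

```text
clock: 9.72
eef_pos: [0.4069, 0.2791, 0.0116]
ee_rot: [0.002, 0.76, 0.65, -0.005]
contact_force: [-2.2, -0.9, 7.4]
finger_gap: 0.445
grasp_force: 70.5
```

Call:
step_arm --pt "0 0 -20 0 0 0 255" --pt "0 0 -60 0 0 0 255" --pt "0 0 -100 0 0 0 255" --pt "0 0 -140 0 0 0 255" --pt "0 0 -180 0 0 0 255"

```text
clock: 10.13
eef_pos: [0.4068, 0.28, 0.192]
ee_rot: [0.002, 0.76, 0.65, -0.006]
contact_force: [0.8, 0.3, -7.0]
finger_gap: 0.441
grasp_force: 73.6
```

```bash
python3 - <<'E'
from h import *
t=cv2.imread('pics/top0.png'); h=cv2.cvtColor(t,cv2.COLOR_BGR2HSV)
m=((h[...,1]<50)&(h[...,2]>110)&(h[...,2]<190)).astype(np.uint8); w=np.zeros_like(m); w[172:262,360:470]=1
m=cv2.morphologyEx(m*w,cv2.MORPH_OPEN,np.ones((5,5)))
c=max(cv2.findContours(m,0,2)[0],key=cv2.contourArea); r=cv2.minAreaRect(c);print(r)
q=np.array([plane('top',x,.093) for x in cv2.boxPoints(r)]);print(q,q.mean(0),np.linalg.norm(q[1]-q[0]),np.linalg.norm(q[2]-q[1]))
goto([*q.mean(0)[:2],.2])
E
```

```text
((414.8941345214844, 216.97647094726562), (83.73516845703125, 59.655879974365234), 12.528807640075684)
[[ 0.46268232 -0.18106222  0.093     ]
 [ 0.63645006 -0.2172417   0.093     ]
 [ 0.58869777 -0.4611104   0.093     ]
 [ 0.41606349 -0.42118698  0.093     ]] [ 0.52597341 -0.32015033  0.093     ] 0.1774941787781393 0.24849995197200142
T [0.4068 0.28   0.192 ] rot [[0.155, 0.988, -0.007], [0.988, -0.155, -0.011], [-0.012, -0.005, -1.0]] j [-0.5   0.06 -0.2   1.87  0.02  1.22 -0.87]
shift mm [-574.4  210.8   -1.9]
```

Call:
step_arm --pt "-30 10 0 0 0 0 255" --pt "-66 22 0 0 0 0 255" --pt "-102 34 0 0 0 0 255" --pt "-138 46 0 0 0 0 255" --pt "-174 58 0 0 0 0 255"

```text
clock: 10.55
eef_pos: [0.4372, 0.0978, 0.192]
ee_rot: [0.002, 0.76, 0.65, -0.006]
contact_force: [0.4, 0.6, -5.5]
finger_gap: 0.442
grasp_force: 73.6
```

Call:
step_arm --pt "-36 12 0 0 0 0 255" --pt "-72 24 0 0 0 0 255" --pt "-108 36 0 0 0 0 255" --pt "-144 48 0 0 0 0 255" --pt "-180 60 0 0 0 0 255"

```text
clock: 10.97
eef_pos: [0.4685, -0.0893, 0.1939]
ee_rot: [0.002, 0.76, 0.65, -0.006]
contact_force: [1.3, 0.8, -5.4]
finger_gap: 0.446
grasp_force: 73.6
```

Call:
step_arm --pt "-36 12 0 0 0 0 255" --pt "-72 24 0 0 0 0 255" --pt "-108 36 0 0 0 0 255" --pt "-144 48 0 0 0 0 255" --pt "-174 58 0 0 0 0 255"

```text
clock: 11.38
eef_pos: [0.4987, -0.271, 0.1954]
ee_rot: [0.002, 0.76, 0.649, -0.006]
contact_force: [0.5, -0.8, -4.4]
finger_gap: 0.444
grasp_force: 73.6
```

Call:
step_arm --pt "-20 7 0 0 0 0 255" --pt "-30 10 0 0 0 0 255" --pt "-30 10 10 0 0 0 255" --pt "-30 10 30 0 0 0 255" --pt "-30 10 30 0 0 0 255"

```text
clock: 11.8
eef_pos: [0.5026, -0.2971, 0.1618]
ee_rot: [-0.001, 0.76, 0.65, -0.007]
contact_force: [-1.4, 0.7, -7.3]
finger_gap: 0.442
grasp_force: 73.5
```

```bash
python3 - <<'E'
from h import *
goto([.5045,-.300,.097])
im=eyes.snapshot('scene');cv2.imwrite('pics/s3.png',cv2.resize(im[170:330,180:340],(800,600)*1 if 0 else (600,600),interpolation=3))
cv2.imwrite('pics/s3full.png',im)
E
```

```text
T [ 0.5026 -0.2971  0.1618] rot [[0.154, 0.988, -0.012], [0.988, -0.154, -0.007], [-0.009, -0.011, -1.0]] j [ 0.13  0.26  0.38  1.73 -0.09  1.18  0.38]
shift mm [-2.   3.  64.8]
```

View pics/s3.png

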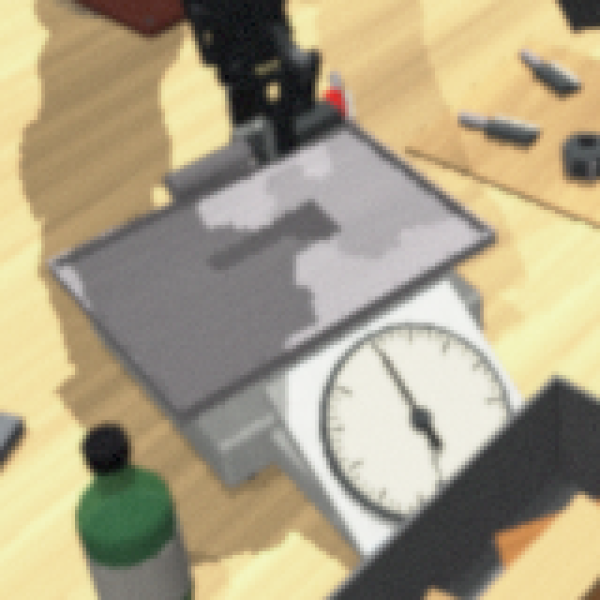

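The cutter is held level over the pan's near side, and the dial's pointer is at zero. I'm lowering it gently.

Call:
step_arm --pt "0 3 20 0 0 0 255" --pt "0 3 40 0 0 0 255" --pt "0 3 52 0 0 0 255" --pt "0 3 56 0 0 0 255" --pt "0 3 58 0 0 0 255"

```text
clock: 12.27
eef_pos: [0.507, -0.3001, 0.1079]
ee_rot: [0.002, 0.76, 0.65, -0.006]
contact_force: [0.3, -0.4, -4.8]
finger_gap: 0.446
grasp_force: 73.5
```

Call:
step_arm --pt "0 0 2 0 0 0 255" --pt "0 0 4 0 0 0 255" --pt "0 0 6 0 0 0 255" --pt "0 0 8 0 0 0 255" --pt "0 0 9 0 0 0 255"

```text
clock: 12.68
eef_pos: [0.5072, -0.301, 0.0992]
ee_rot: [0.002, 0.76, 0.65, -0.006]
contact_force: [-0.0, -0.0, -5.2]
finger_gap: 0.445
grasp_force: 73.5
```

Call:
step_arm --pt "0 0 2 0 0 0 255" --pt "0 0 4 0 0 0 255" --pt "0 0 6 0 0 0 255" --pt "0 0 8 0 0 0 255" --pt "0 0 9 0 0 0 255"

```text
clock: 13.1
eef_pos: [0.5072, -0.3011, 0.09]
ee_rot: [0.002, 0.76, 0.65, -0.006]
contact_force: [-0.4, 0.9, -2.7]
finger_gap: 0.442
grasp_force: 74.0
```

Call:
step_arm --pt "0 0 1 0 0 0 255" --pt "0 0 2 0 0 0 255" --pt "0 0 2 0 0 0 255" --pt "0 0 2 0 0 0 255" --pt "0 0 2 0 0 0 255"

```text
clock: 13.52
eef_pos: [0.5072, -0.3011, 0.0883]
ee_rot: [0.002, 0.76, 0.65, -0.006]
contact_force: [-1.0, 0.1, -1.3]
finger_gap: 0.444
grasp_force: 74.1
```

Call:
step_arm --pt "0 0 1.5 0 0 0 255" --pt "0 0 1.5 0 0 0 130" --pt "0 0 1.5 0 0 0 100" --pt "0 0 1.5 0 0 0 60" --pt "0 0 1.5 0 0 0 40"

```text
clock: 13.93
eef_pos: [0.5073, -0.3013, 0.0869]
ee_rot: [0.002, 0.76, 0.65, -0.006]
contact_force: [0.7, 0.8, 0.4]
finger_gap: 0.838
grasp_force: 0.0
```

Call:
step_arm --pt "0 0 0 0 0 0 40" --pt "0 0 -20 0 0 0 40" --pt "0 0 -60 0 0 0 40" --pt "0 0 -100 0 0 0 0" --pt "0 0 -130 0 0 0 0"

```text
clock: 14.35
eef_pos: [0.5082, -0.3001, 0.2199]
ee_rot: [0.003, 0.76, 0.65, -0.005]
contact_force: [1.1, -0.4, 0.1]
finger_gap: 1.001
grasp_force: 0.0
```

```bash
python3 - <<'E'
from h import *
goto([.53,.0,.25])
p=eyes.camera_params('wrist')
im=eyes.snapshot('wrist');cv2.imwrite('pics/w4.png',im)
s=eyes.snapshot('scene');cv2.imwrite('pics/s4.png',s)
a=cv2.resize(s[245:315,250:330],(400,350),interpolation=3)
cv2.imwrite('pics/c4.png',np.hstack([a,cv2.resize(im,(400,250)).copy() if 0 else cv2.copyMakeBorder(cv2.resize(im,(400,250)),0,100,0,0,0)]))
t=cv2.imread('pics/top0.png')
h=cv2.cvtColor(t,cv2.COLOR_BGR2HSV)
w=np.zeros(t.shape[:2],np.uint8);w[180:250,266:340]=1
m=((h[...,1]<70)).astype(np.uint8)*w
for c in cv2.findContours(m,0,2)[0]:
    if cv2.contourArea(c)>15: r=cv2.minAreaRect(c);print(r,plane('top',r[0],.018))
E
```

```text
T [ 0.5082 -0.3001  0.2199] rot [[0.156, 0.988, -0.004], [0.988, -0.156, -0.012], [-0.012, -0.002, -1.0]] j [ 0.12  0.22  0.39  1.65 -0.07  1.28  0.36]
shift mm [299.5 -25.3 -33.7]
((285.496337890625, 231.635009765625), (7.518347263336182, 23.751142501831055), 19.983104705810547) [0.47362615 0.06595956 0.018     ]
((316.0, 227.0), (22.0, 8.0), 90.0) [ 0.49063343 -0.02898179  0.018     ]
((315.0, 197.0), (12.0, 12.0), 90.0) [ 0.58513924 -0.02321721  0.018     ]
((285.6000061035156, 200.1999969482422), (7.589465141296387, 22.76839828491211), 18.43494987487793) [0.57243193 0.06915072 0.018     ]
```

View pics/c4.png

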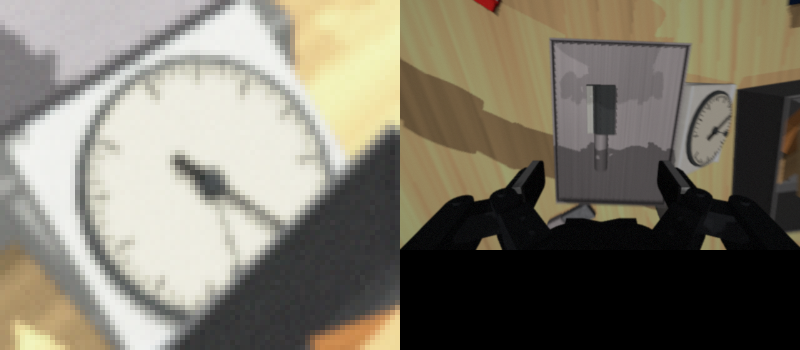

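The big cutter lies flat in the pan, about 25 mm to the side away from the dial. The pointer is well short of the marker, so at least one small cutter is needed. Next is the small one nearest the pan, at about (0.49,-0.03).

Call:
step_arm --pt "37 -14 0 0 0 0 0" --pt "74 -28 0 0 0 0 0" --pt "111 -42 0 0 0 0 0" --pt "148 -56 0 0 0 0 0" --pt "185 -70 0 0 0 0 0"

```text
clock: 14.87
eef_pos: [0.4665, -0.1045, 0.2144]
ee_rot: [0.002, 0.76, 0.65, -0.006]
contact_force: [0.2, 0.7, -0.5]
finger_gap: 0.995
grasp_force: 0.0
```

Call:
step_arm --pt "20 -8 0 0 0 7 0" --pt "40 -16 0 0 0 14 0" --pt "60 -24 0 0 0 21 0" --pt "73 -29 0 0 0 28 0" --pt "73 -29 0 0 0 35 0"

```text
clock: 15.28
eef_pos: [0.4495, -0.0263, 0.2138]
ee_rot: [0.003, 0.921, 0.39, -0.005]
contact_force: [0.6, -0.7, 0.2]
finger_gap: 1.0
grasp_force: 0.0
```

Call:
step_arm --pt "0 0 0 0 0 7 0" --pt "0 0 0 0 0 14 0" --pt "0 0 0 0 0 21 0" --pt "0 0 0 0 0 28 0" --pt "0 0 0 0 0 35 0"

```text
clock: 15.7
eef_pos: [0.4499, -0.0295, 0.2137]
ee_rot: [0.005, 0.996, 0.093, -0.004]
contact_force: [-0.1, -0.2, 0.5]
finger_gap: 1.0
grasp_force: 0.0
```

Call:
step_arm --pt "0 0 0 0 0 7 0" --pt "0 0 0 0 0 10 0" --pt "0 0 0 0 0 10 0"

```text
clock: 15.95
eef_pos: [0.4499, -0.0295, 0.2137]
ee_rot: [0.005, 1.0, 0.008, -0.003]
contact_force: [0.6, 0.1, 0.7]
finger_gap: 1.001
grasp_force: 0.0
```

```bash
python3 - <<'E'
from h import *
goto([.49,-.03,.02])
p=eyes.camera_params('wrist');im=eyes.snapshot('wrist');cv2.imwrite('pics/w5.png',im)
print(proj('wrist',[.4906,-.029,.018],p))
h=cv2.cvtColor(im,cv2.COLOR_BGR2HSV)
m=((h[...,1]<70)).astype(np.uint8); m[260:]=0
for c in cv2.findContours(m,0,2)[0]:
    if cv2.contourArea(c)>100:
        r=cv2.minAreaRect(c); b=cv2.boxPoints(r); q=np.array([plane('wrist',x,.018,p) for x in b])
        print(np.round(r[0]),np.round(r[1]),round(r[2],1),np.round(q.mean(0),4),np.round([np.linalg.norm(q[0]-q[1]),np.linalg.norm(q[2]-q[1])],3))
top=eyes.snapshot('top');cv2.imwrite('pics/t5.png',cv2.resize(top[140:195,390:455],(780,660))[:600])
cv2.imwrite('pics/t5full.png',top)
E
```

```text
T [ 0.4499 -0.0295  0.2137] rot [[1.0, 0.016, -0.006], [0.016, -1.0, -0.011], [-0.007, 0.011, -1.0]] j [-0.15 -0.06  0.1   1.95  0.02  1.26 -1.61]
shift mm [ 41.3  -1.  193.5]
[318.51328511 143.71915641]
[363. 251.] [ 4. 28.] 45.0 [ 0.3637 -0.084   0.018 ] [0.035 0.005]
[234. 158.] [23. 68.] 12.1 [0.4729 0.0639 0.018 ] [0.076 0.024]
[321. 143.] [69. 23.] 78.7 [ 0.49   -0.0321  0.018 ] [0.024 0.074]
[ 65. 207.] [145. 159.] 34.2 [0.4076 0.2626 0.018 ] [0.203 0.141]
[314.  49.] [51. 42.] 74.1 [ 0.5839 -0.0237  0.018 ] [0.041 0.046]
[224.  60.] [25. 79.] 11.3 [0.5711 0.0681 0.018 ] [0.075 0.024]
[552. 112.] [223. 174.] 90.0 [ 0.5167 -0.2811  0.018 ] [0.17  0.241]
```

View pics/w5.png

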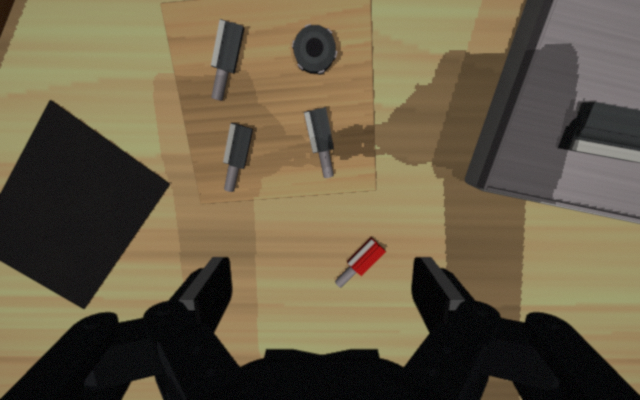

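C's blade tip is at (313,108) and its shank end at (330,177), with nothing within finger reach. The red look-alike is at (362,260), off the board. I'm taking C.

Call:
step_arm --pt "13 0 28 0 0 -6 0" --pt "26 0 56 0 0 -11 0" --pt "39 0 84 0 0 -11 0" --pt "52 0 112 0 0 -11 0" --pt "52 0 120 0 0 -11 0"

```text
clock: 16.47
eef_pos: [0.5008, -0.0297, 0.0898]
ee_rot: [0.005, 0.994, 0.106, -0.006]
contact_force: [-1.0, 0.5, -0.4]
finger_gap: 1.0
grasp_force: 0.0
```

Call:
step_arm --pt "0 0 35 0 0 0 0" --pt "0 0 60 0 0 0 0" --pt "0 0 65 0 0 0 0" --pt "0 0 65 0 0 0 0"

```text
clock: 16.8
eef_pos: [0.4996, -0.0306, 0.0279]
ee_rot: [0.005, 0.994, 0.106, -0.005]
contact_force: [0.5, -0.0, 0.5]
finger_gap: 0.999
grasp_force: 0.0
```

```bash
python3 - <<'E'
from h import *
goto([.5015,-.0297,.009])
E
```

```text
T [ 0.4996 -0.0306  0.0279] rot [[0.978, 0.21, -0.009], [0.21, -0.978, -0.011], [-0.011, 0.009, -1.0]] j [-0.14  0.25  0.11  2.03 -0.02  0.87 -1.37]
shift mm [ 2.3 -0.6 18.9]
```

View pics/t5.png

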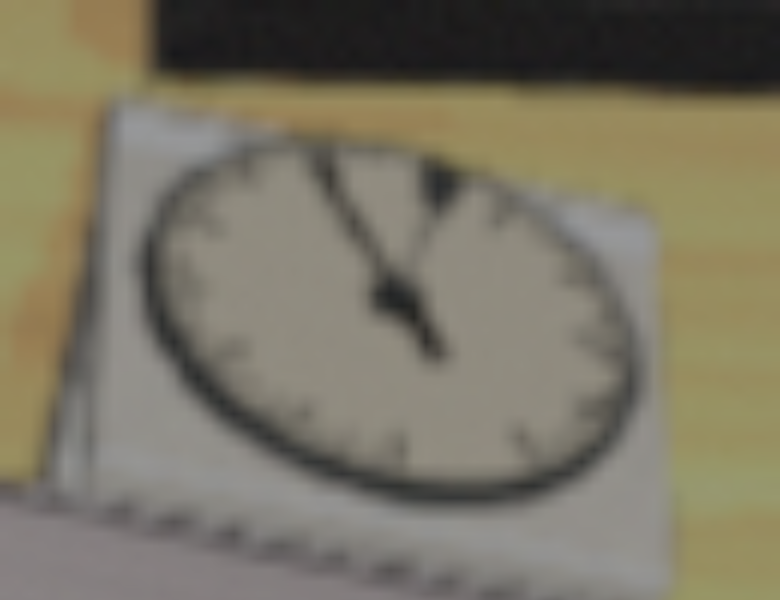

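The dial crop shows the pointer tip at (320,160) and the marker's tab at (440,185), further clockwise. I'll add this small cutter and then read the dial again.

Call:
step_arm --pt "2 -1 10 0 0 0 0" --pt "2 -1 19 0 0 0 0" --pt "2 -1 19 0 0 0 0" --pt "2 -1 19 0 0 0 100" --pt "2 -1 19 0 0 0 255" --force 50

```text
clock: 17.22
eef_pos: [0.503, -0.0293, 0.0103]
ee_rot: [0.005, 0.994, 0.105, -0.003]
contact_force: [-0.5, 0.6, 0.5]
finger_gap: 0.742
grasp_force: 0.0
```

Call:
step_arm --pt "0 0 0 0 0 0 255" --pt "0 0 0 0 0 0 255" --pt "0 0 0 0 0 0 255" --pt "0 0 0 0 0 0 255" --pt "0 0 0 0 0 0 255"

```text
clock: 17.63
eef_pos: [0.503, -0.0294, 0.0103]
ee_rot: [0.005, 0.994, 0.105, -0.003]
contact_force: [-1.4, -0.5, 6.2]
finger_gap: 0.261
grasp_force: 49.4
```

Call:
step_arm --pt "0 0 -20 0 0 0 255" --pt "0 0 -60 0 0 0 255" --pt "0 0 -100 0 0 0 255" --pt "0 0 -140 0 0 0 255" --pt "0 0 -180 0 0 0 255"

```text
clock: 18.05
eef_pos: [0.503, -0.0274, 0.1914]
ee_rot: [0.005, 0.994, 0.105, -0.004]
contact_force: [1.4, 0.4, -1.3]
finger_gap: 0.26
grasp_force: 49.8
```

Call:
step_arm --pt "0 0 0 0 0 -7 255" --pt "0 0 0 0 0 -14 255" --pt "0 0 0 0 0 -21 255" --pt "0 0 0 0 0 -28 255" --pt "0 0 0 0 0 -35 255"

```text
clock: 18.47
eef_pos: [0.5034, -0.0274, 0.1895]
ee_rot: [0.004, 0.916, 0.402, -0.005]
contact_force: [1.0, -0.4, -2.1]
finger_gap: 0.259
grasp_force: 49.8
```

Call:
step_arm --pt "0 0 0 0 0 -7 255" --pt "0 0 0 0 0 -14 255" --pt "0 0 0 0 0 -21 255" --pt "0 0 0 0 0 -28 255" --pt "0 0 0 0 0 -32 255"

```text
clock: 18.88
eef_pos: [0.5034, -0.0274, 0.1894]
ee_rot: [0.002, 0.769, 0.639, -0.006]
contact_force: [-0.1, -0.1, -1.1]
finger_gap: 0.257
grasp_force: 49.8
```

```bash
python3 - <<'E'
from h import *
c=np.array([.526,-.320]);ex=np.array([.979,-.204]);ey=np.array([.204,.979])
goto([*(c+.043*ex+.02*ey),.19])
E
```

```text
T [ 0.5034 -0.0274  0.1894] rot [[0.183, 0.983, -0.007], [0.983, -0.183, -0.011], [-0.012, -0.005, -1.0]] j [-0.12  0.07  0.08  1.87  0.01  1.21 -0.22]
shift mm [-264.4  119.2    1.9]
```

Call:
step_arm --pt "-35 16 0 0 0 0 255" --pt "-70 32 0 0 0 0 255" --pt "-105 48 0 0 0 0 255" --pt "-140 64 0 0 0 0 255" --pt "-175 80 0 0 0 0 255"

```text
clock: 19.3
eef_pos: [0.5489, -0.2161, 0.1913]
ee_rot: [0.002, 0.771, 0.637, -0.006]
contact_force: [1.5, 0.5, -2.4]
finger_gap: 0.262
grasp_force: 49.8
```

Call:
step_arm --pt "-35 16 0 0 0 0 255" --pt "-70 32 0 0 0 0 255" --pt "-89 39 0 0 0 0 255" --pt "-89 39 20 0 0 0 255" --pt "-89 39 40 0 0 0 255"

```text
clock: 19.72
eef_pos: [0.5702, -0.3122, 0.1522]
ee_rot: [0.003, 0.772, 0.635, -0.006]
contact_force: [0.3, 0.7, -2.2]
finger_gap: 0.259
grasp_force: 49.9
```

Call:
step_arm --pt "0 0 20 0 0 0 255" --pt "0 0 35 0 0 0 255" --pt "0 0 45 0 0 0 255" --pt "0 0 51 0 0 0 255" --pt "0 0 54 0 0 0 255"

```text
clock: 20.13
eef_pos: [0.5695, -0.31, 0.0975]
ee_rot: [0.002, 0.771, 0.636, -0.006]
contact_force: [0.1, 0.1, -1.7]
finger_gap: 0.26
grasp_force: 49.8
```

Call:
step_arm --pt "0 0 2 0 0 0 255" --pt "0 0 4 0 0 0 255" --pt "0 0 6 0 0 0 255" --pt "0 0 8 0 0 0 255" --pt "0 0 9 0 0 0 255"

```text
clock: 20.55
eef_pos: [0.57, -0.3103, 0.0895]
ee_rot: [0.002, 0.771, 0.636, -0.006]
contact_force: [0.0, -0.1, -2.2]
finger_gap: 0.258
grasp_force: 49.8
```

```bash
python3 - <<'E'
from h import *
c=np.array([.526,-.320]);ex=np.array([.979,-.204]);ey=np.array([.204,.979])
goto([*(c+.043*ex+.02*ey),.08]); print(monitor.get_obs()['contact_force'])
E
```

```text
T [ 0.57   -0.3103  0.0895] rot [[0.19, 0.982, -0.006], [0.982, -0.19, -0.011], [-0.012, -0.003, -1.0]] j [ 0.22  0.44  0.26  1.64 -0.11  1.08  0.32]
shift mm [1.6 2.  9.5]
[ 0.04005285 -0.08616592 -2.20301551]
```

Call:
step_arm --pt "0 0 2 0 0 0 255" --pt "0 0 4 0 0 0 255" --pt "0 0 5 0 0 0 255" --pt "0 0 6 0 0 0 255" --pt "0 0 7 0 0 0 255"

```text
clock: 20.97
eef_pos: [0.5698, -0.3103, 0.0823]
ee_rot: [0.002, 0.771, 0.636, -0.006]
contact_force: [-0.0, 0.4, -2.1]
finger_gap: 0.263
grasp_force: 49.8
```

Call:
step_arm --pt "0 0 1 0 0 0 255" --pt "0 0 2 0 0 0 255" --pt "0 0 2.5 0 0 0 255" --pt "0 0 2.5 0 0 0 255"

```text
clock: 21.3
eef_pos: [0.5698, -0.3104, 0.0798]
ee_rot: [0.002, 0.771, 0.636, -0.006]
contact_force: [0.1, 0.8, -0.5]
finger_gap: 0.259
grasp_force: 50.0
```

Call:
step_arm --pt "0 0 1 0 0 0 255" --pt "0 0 1 0 0 0 175" --pt "0 0 1 0 0 0 155" --pt "0 0 1 0 0 0 130" --pt "0 0 1 0 0 0 125"

```text
clock: 21.72
eef_pos: [0.5699, -0.3104, 0.079]
ee_rot: [0.002, 0.771, 0.636, -0.006]
contact_force: [-0.2, -0.3, 0.5]
finger_gap: 0.51
grasp_force: 0.0
```

Call:
step_arm --pt "0 0 0 0 0 0 125" --pt "0 0 -10 0 0 0 125" --pt "0 0 -40 0 0 0 125" --pt "0 0 -80 0 0 0 125" --pt "0 0 -120 0 0 0 0"

```text
clock: 22.13
eef_pos: [0.5698, -0.3088, 0.2003]
ee_rot: [0.002, 0.771, 0.636, -0.006]
contact_force: [1.6, -0.5, 0.5]
finger_gap: 0.639
grasp_force: 0.0
```

Call:
step_arm --pt "36 -18 0 0 0 0 0" --pt "72 -36 0 0 0 0 0" --pt "108 -54 0 0 0 0 0" --pt "144 -72 0 0 0 0 0" --pt "180 -90 0 0 0 0 0"

```text
clock: 22.55
eef_pos: [0.5156, -0.1137, 0.1981]
ee_rot: [0.003, 0.771, 0.636, -0.005]
contact_force: [1.3, 0.3, 0.7]
finger_gap: 1.001
grasp_force: 0.0
```

```bash
python3 - <<'E'
from h import *
t=eyes.snapshot('top');cv2.imwrite('pics/t6full.png',t)
a=cv2.resize(t[140:195,385:465],(800,550),interpolation=cv2.INTER_CUBIC)
cv2.imwrite('pics/t6.png',a)
E
```

```text
(no output)
```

View pics/t6.png

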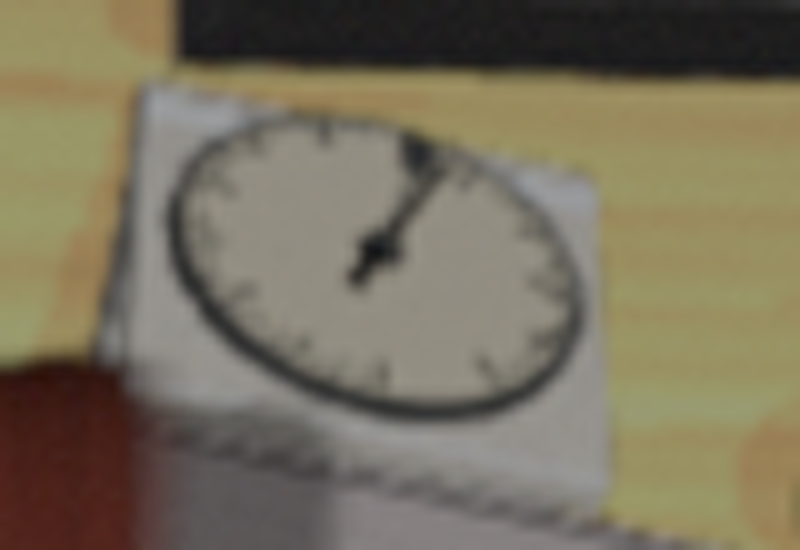

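The pointer tip at (440,165) is now clockwise of the marker's tab at (415,150), so one small cutter is enough. One last numeric check that it is stable and lying properly, then hand in.

Call:
step_arm --pt "36 -18 0 0 0 0 0" --pt "72 -36 0 0 0 0 0" --pt "108 -54 0 0 0 0 0" --pt "108 -54 0 0 0 0 0" --pt "108 -54 0 0 0 0 0"

```text
clock: 23.02
eef_pos: [0.4836, 0.0033, 0.1971]
ee_rot: [0.003, 0.77, 0.638, -0.005]
contact_force: [0.5, -1.2, -0.0]
finger_gap: 1.0
grasp_force: 0.0
```

Call:
step_arm --pt "0 0 0 0 0 0 0" --pt "0 0 0 0 0 0 0" --pt "0 0 0 0 0 0 0" --pt "0 0 0 0 0 0 0" --pt "0 0 0 0 0 0 0"

```text
clock: 23.43
eef_pos: [0.4839, 0.0002, 0.1959]
ee_rot: [0.002, 0.772, 0.636, -0.006]
contact_force: [-0.5, -0.2, -0.0]
finger_gap: 0.997
grasp_force: 0.0
```

```bash
python3 - <<'E'
from h import *
t0=cv2.imread('pics/t6full.png'); t=eyes.snapshot('top'); cv2.imwrite('pics/t7.png',t)
print('dial change',cv2.absdiff(t,t0)[150:182,402:444].max(), cv2.absdiff(t,t0)[150:182,402:444].mean())
d=cv2.cvtColor(cv2.absdiff(t,cv2.imread('pics/top0.png')),cv2.COLOR_BGR2GRAY); w=np.zeros_like(d); w[175:260,360:470]=1
m=((t.max(2)<100).astype(np.uint8))*w
C=np.array([.526,-.320])
for c in cv2.findContours(m,0,2)[0]:
    if cv2.contourArea(c)>25:
        r=cv2.minAreaRect(c);q=plane('top',r[0],.087)[:2]-C
        print(np.round(r[0]),np.round(r[1]),'pan xy',np.round([q@[.979,-.204],q@[.204,.979]],3))
E
```

```text
dial change 53 1.826140873015873
[466. 251.] [16.  6.] pan xy [-0.063 -0.169]
[404. 220.] [29. 12.] pan xy [-0.016  0.028]
[410. 201.] [16.  7.] pan xy [0.044 0.022]
[370. 217.] [59. 23.] pan xy [-0.031  0.129]
[467. 190.] [13.  4.] pan xy [ 0.114 -0.138]
[425. 178.] [ 6. 32.] pan xy [ 0.122 -0.007]
```

```bash
python3 - <<'E'
import cv2,numpy as np
for f in ['pics/t6full.png','pics/t7.png']:
    g=cv2.imread(f,0); print(f); print(g[153:168,420:434])
E
```

```text
pics/t6full.png
[[132 127 131 124 115  82  83 106 125 132 134 140 141 141]
 [141 140 141 141 124  70  50  61  89 108 115 133 139 139]
 [141 142 142 142 124  74  45  49  77  99 101 110 123 132]
 [142 142 141 142 128  87  53  58  76  92 107 110 103 116]
 [141 142 141 142 137 113  75  72  67  90 116 114 105 113]
 [142 141 141 142 135 116  95  76  90 125 126 111 126 131]
 [141 142 142 142 128 100  85  85 123 141 138 133 141 137]
 [141 141 143 138 118  81  75 113 140 142 141 141 142 142]
 [141 142 141 128  91  74 103 132 143 142 141 141 141 142]
 [141 135 120 102  60  90 132 142 142 142 141 141 142 141]
 [129 102  71  58  64 111 142 141 141 140 141 142 142 141]
 [115  52  33  42  64 111 142 142 141 142 141 141 141 142]
 [119  45  23  39  60 108 141 143 141 141 140 141 141 141]
 [ 97  42  61  82  97 126 141 142 141 142 140 141 141 141]
 [ 56  59 107 127 130 140 142 141 141 141 141 141 142 141]]
pics/t7.png
[[131 125 131 123 114  81  83 107 123 131 134 140 141 140]
 [140 140 140 140 122  68  50  60  89 106 114 131 138 138]
 [140 140 141 141 124  73  44  49  77  98 102 110 122 131]
 [141 141 140 140 127  87  49  56  76  92 105 109 101 114]
 [140 140 141 142 137 111  72  72  66  91 114 112 105 110]
 [139 141 140 141 134 114  92  75  88 124 126 111 124 129]
 [141 141 140 141 127  99  85  85 122 140 135 131 139 136]
 [141 141 140 138 119  80  74 111 140 142 141 141 140 140]
 [141 141 140 126  90  73 103 131 141 140 140 140 140 141]
 [140 134 120 101  58  90 131 141 140 140 141 140 140 140]
 [127 100  71  57  64 110 141 141 140 140 140 140 140 141]
 [114  54  33  42  63 111 141 141 140 140 140 140 141 140]
 [118  45  24  38  58 107 139 141 140 140 140 139 139 140]
 [ 95  40  60  83  94 125 140 140 140 140 140 140 140 140]
 [ 54  59 106 126 130 139 140 140 141 140 140 140 140 139]]
```

```bash
python3 -c "
from workcell import ticket; print(ticket.hand_in())"
```

```text
the job is handed in; nothing more can be done
None
```

The job is handed in at about 23.5 s: the big cutter and one small cutter lie in the pan, the pointer has settled past the marker, and the other two small cutters are still on the board; I viewed 11 pictures, one over the limit of 10.

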